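# Weed out the stiff starter switch

## Task

Three rebuilt starter switches stand in the wooden rack and one of them takes about twice the push of the others to click. Starting at the yellow-marked end and working along the row, press each switch just until it clicks, never pushing harder than 20 N, then set the stiff one down upright in the red tray without dropping it. Leave the other two standing in their places and do not disturb the tools and the jar.

Things in the scene. Friction and masses are not known exactly. Their poses are not given: they have to be found in the camera images.
- place_1 (a point): place 1 of the rack (round recess, 43 mm diameter, 6 mm deep, floor 8 mm above the table): the centre, half-way up, of the switch standing there, on its axis 32 mm above its underside and 32 mm below its cap's top. Place 1 is next to the yellow end mark.
- place_2 (a point): place 2 of the rack (round recess, 43 mm diameter, 6 mm deep, floor 8 mm above the table): the centre, half-way up, of the switch standing there, on its axis 32 mm above its underside and 32 mm below its cap's top. Places 1, 2, 3 follow at 85 mm away from the mark.
- place_3 (a point): place 3 of the rack (round recess, 43 mm diameter, 6 mm deep, floor 8 mm above the table): the centre, half-way up, of the switch standing there, on its axis 32 mm above its underside and 32 mm below its cap's top. Places 1, 2, 3 follow at 85 mm away from the mark.
- cap_1 (a joint): swivel angle (rad, stiff to turn, of no importance) of the cap of one switch; the number does not tell in which place it stands
- cap_2 (a joint): swivel angle (rad, stiff to turn, of no importance) of the cap of one switch; the number does not tell in which place it stands
- cap_3 (a joint): swivel angle (rad, stiff to turn, of no importance) of the cap of one switch; the number does not tell in which place it stands
- rack_mid (a point): look-alike loose switches stand in the rack: round aluminium housing 40 mm diameter, 44 mm tall; black collar 34 mm diameter, 6 mm tall; black cap 24 mm diameter, 14 mm proud; 64 mm in all, 0.2 kg. Cap push rises to a peak (about 4 N on two, about 9 N on the stiff one) 4 mm down, then falls to half at 7 mm: the click; hard stop at 8 mm; springs back. Point: middle of rack top
- rack: fixed pale wooden rack lying on the bench, 75 mm wide (its x), 265 mm long (its y), 14 mm high, with three recesses in a row along its y; a yellow stripe is painted across its +y end. Origin: centre of its underside
- tray: fixed empty red square reject tray, 160 x 160 mm outside, walls 4 mm thick and 20 mm high, floor 4 mm thick. Origin: centre of its underside; z up, sides along its x and y
- driver: bystander: loose screwdriver with a yellow handle, 200 mm long, lying on the bench at the left of the work
- spanner: bystander: loose steel spanner, 190 mm long, lying on the bench on the far side of the work
- jar: bystander: loose jar with a green cap, 60 mm in diameter, 75 mm tall, on the far side of the work. Origin: centre of its underside
Things that resemble listed ones, but are neither listed nor needed, are in the scene too. Of the things like the tray, leave any that is white; of the rest the smaller one is meant.

How it is judged:
By the outcome, as a careful person would: the job done as asked, in the order asked, and still so for the second after the job is handed in, with the robot touching nothing.
It also fails if it takes over 70 s, if anything falls off the work surface, if the arm or the gripper's body presses on something with over 40 N, if the wrist force passes 120 N, or if a joint passes its speed limit or range.

## Robot

A 6-joint arm with a two-finger parallel gripper is mounted at the origin on the work surface. World frame = base frame: x ahead of the robot, y to its left, z up, the work surface at z = 0. Lengths are in mm, angles in degrees, forces in N, time in s.
With the tool pointing down it reaches from about 300 to 850 mm from the base axis. Payload 4.2 kg.
Tool frame: the origin (TCP) lies between the finger pads; the fingertips stand 22 mm ahead of it and the grasp point (between the pads) lies 3 mm ahead of it (env.finger_overhang is the distance from the TCP to the fingertips, in mm); z points along the fingers, y is the line along which they close (so a half turn about z gives the same grasp; the last joint's range is limited). The gripper opens to 91 mm and grips with 3 to 60 N. Pads are 32 mm wide; open, the fingers measure 118 mm over their backs; the gripper's body (76 mm by 178 mm) begins 60 mm behind the grasp point.
Start: joints at [67.093, 18.312, 89.639, -0, 72.044, -1.146], TCP at [213.175, 534.039, 235.976] pointing down, gripper open.
Joint ranges: [-177.97, 177.97], [-48.28, 115.42], [12.27, 149.76], [-77.06, 257.06], [2.81, 150.46], [-146.56, 146.56]. Speed limits (degrees/s): [147.25, 147.25, 180, 180, 180, 180].

## Interface

Orientations are given as [roll, pitch, yaw] about the fixed x, y, z axes, in that order (R = Rz(yaw) Ry(pitch) Rx(roll)).
In Python, from workcell import state, cams, ticket, look_for, outline_of, env gives the robot as it stands.
- The arm moves only by the tool servo_tool, never from a script. Its argument "steps" is a list of rows, each a list of 3 entries, a list of its own where there are three numbers: the closure in counts, from 0 (fully open) to 255 (shut), then the shift along the tool's x, y, z in mm, then the turn, a rotation vector about the tool's x, y, z in rad. A call has exactly 10 rows; each row shifts and turns the commanded pose from where the row before left it, along the tool's axes as they then stand; what a row does not reach is not made up. A row lasts 1/10 s, in which the tool goes at most 50 mm and 8.59 degrees, less where a joint would pass 70% of its speed; a pose out of reach is approached as far as the arm can. A call with a gripper value outside its range is refused whole. The fingers move at their own pace and stop on an object; "squeeze" is the grip in N (left out, the last holds). Time passes only in rows, so rows that do not move let the fingers close, or fill a call up. It gives the time, the measured TCP pose, the force, the opening and the grip force at its end, in the units of the state.
- state(): the state, without advancing time (a new reading comes with each control period).
- cams.grab_frame(name): name is "scene" or "top" or "wrist"; returns a dict with "color" (420x560x3 uint8, red, green, blue), "z_map" (420x560 float32, mm along the optical axis (not along the pixel's ray), 0 where there is no reading), "fovy" (degrees; the focal length in pixels is half the picture's height over the tangent of half this angle, whatever the lens; pixels are square), "cx", "cy" (the principal point, pixels), "eye" and "rotation" of the camera in the world; the wrist camera has in their place "tool_from_camera" (4x4, takes a point from camera to tool coordinates, whose origin is the TCP and whose axes are the flange's). Camera axes: x right, y up, looking along -z (the intrinsics and any distortion apply to the point x, -y, -z); pixel columns grow to the right and rows downward; lengths in mm; the calibration is good to about 2 mm. A picture is of the moment at which its call begins: read the wrist's pose just before it.
- ticket.job_done(): hands the job in; it is judged then, once.
Trained networks look in a picture, given as the dict that the camera call returned (one of the last four; its "shot" number tells which), for a name from the list of things; names that differ only in an ending like _2 or _b are one class to them, and where a whole thing is asked for, a point or a joint stands for the part that bears it (a point fixed in the world has none). Each returns a list of dicts, best first, with "confidence" (0 to 1); they miss things now and then, are a little off and sometimes report something else, mostly with a low value. They report only what shows in the picture. A call takes as long as a camera call. They do not tell look-alikes from the thing itself.
- look_for(picture, thing): "at" ([column, row] in pixels, amid what is visible of it).
- outline_of(picture, thing): "pixels" (420x560 bool, what is visible of it) and "at" ([column, row] in pixels, amid what is visible of it).
The state is a dict: "time_s": time; "qpos": joint angles; "qvel": joint speeds; "effort": joint torques, N m; "ee_pos": TCP position; "ee_rot": TCP orientation; "force": force on the tool from outside, world axes, zero at the start; "torque": the same for the moment, N m; "gripper_width": finger opening in mm; "gripper_force": force on a finger pad.
Only numpy, scipy, OpenCV 4.12 (cv2) and the standard library are available. Lean on these libraries where they do the work, as an engineer would, in place of code of your own. Each camera call takes 0.05 s, during which the arm holds its last target. There are 200 camera calls.

## Working session

There is one attempt and no reset: what is moved stays moved. The work goes in short steps, Python scripts to look and compute and a tool call to move; the robot and the scene stay as the last step left them, time stands still between calls to the robot, and variables do not carry over. Pictures are saved under pics/ and viewed, at most 10 in all, crops included, and the job is handed in when it is done.

Besides the shell and the picture viewer there is one more tool, called after "Emit:" by a JSON object that holds its "op" and its "data". servo_tool: Moves the arm, as the interface text tells. Its arguments: {"type":"object","properties":{"steps":{"type":"array","items":{"type":"array"}},"squeeze":{"type":"number"}},"required":["steps"]}

```bash
ls; mkdir -p pics; cat > h.py <<'E'
import numpy as np, cv2
from workcell import state, cams, ticket, look_for, outline_of, env
from scipy.spatial.transform import Rotation as R
def pose():
    s=state(); return np.array(s['ee_pos']), s['ee_rot'], s
def toR(e): 
    e=np.array(e); return e if e.shape==(3,3) else R.from_euler('xyz',e,degrees=True).as_matrix()
def cloud(f,T=None):
    z=f['z_map']; h,w=z.shape; fl=h/2/np.tan(np.radians(f['fovy'])/2)
    v,u=np.mgrid[0:h,0:w]
    P=np.stack([(u-f['cx'])/fl*z,-(v-f['cy'])/fl*z,-z],-1)
    if 'eye' in f: return P@np.array(f['rotation']).T+np.array(f['eye'])
    M=np.array(f['tool_from_camera']); P=P@M[:3,:3].T+M[:3,3]
    p,Rm=T; return P@Rm.T+p
def save(f,n): cv2.imwrite('pics/'+n,cv2.cvtColor(f['color'],cv2.COLOR_RGB2BGR))
E
python3 - <<'E'
from h import *
s=state(); print({k:(np.round(v,2).tolist() if not isinstance(v,str) else v) for k,v in s.items()})
for n in ['top','scene']:
    f=cams.grab_frame(n); save(f,n+'0.png'); P=cloud(f)
    print(n,[k for k in f if k not in('color','z_map')],np.round(f['eye']),f['fovy'])
    for t in ['rack','tray','cap_1','jar','driver','spanner']:
        for d in outline_of(f,t):
            m=d['pixels']&(f['z_map']>0); q=P[m]
            print(t,round(d['confidence'],2),np.round(d['at']),np.round(np.median(q,0)),np.round(np.percentile(q,2,0)),np.round(np.percentile(q,98,0)))
E
```

```text
pics
{'time_s': 0.0, 'qpos': [67.1, 18.35, 89.71, -0.0, 72.04, -1.15], 'qvel': [-0.02, -0.05, 0.11, 0.01, -0.06, 0.15], 'effort': [0.0, -41.25, -23.2, 0.07, 0.05, -0.0], 'ee_pos': [212.96, 533.61, 235.12], 'ee_rot': [-179.9, -0.0, 158.24], 'force': [0.44, 0.01, -0.67], 'torque': [-0.0, -0.03, -0.06], 'gripper_force': 0.0, 'gripper_width': 91.48}Traceback (most recent call last):
  File "<stdin>", line 4, in <module>
  File "h.py", line 12, in cloud
    if 'eye' in f: return P@np.array(f['rotation']).T+np.array(f['eye'])
                          ~~~~~~~~~~~~~~~~~~~~~~~~~~~^~~~~~~~~~~~~~~~~~~
ValueError: operands could not be broadcast together with shapes (420,560) (3,)
```

```bash
sed -i "s/P@np.array(f\['rotation'\]).T/P@toR(f['rotation']).T/" h.py
python3 - <<'E'
from h import *
for n in ['top','scene']:
    f=cams.grab_frame(n); save(f,n+'0.png'); P=cloud(f)
    print(n,{k:f[k] for k in f if k not in('color','z_map')})
    for t in ['rack','tray','cap_1','jar','driver','spanner']:
        for d in outline_of(f,t):
            m=d['pixels']&(f['z_map']>0); q=P[m]
            if len(q): print(t,round(d['confidence'],2),np.round(d['at']),np.round(np.median(q,0)),np.round(np.percentile(q,2,0)),np.round(np.percentile(q,98,0)))
E
```

```text
top {'fovy': 54.237726470092994, 'cx': 284.21721299252823, 'cy': 210.71448406096246, 'eye': array([497.64728968,  34.10953734, 954.73119728]), 'rotation': array([  2.06922804,   1.15229049, -89.30371239]), 'shot': 2}
rack 0.85 [245. 227.] [487. 157.  15.] [425.  42.  11.] [551. 290.  18.]
tray 0.95 [279. 106.] [769.  63.   5.] [680. -23.   1.] [854. 149.  21.]
tray 0.7 [404. 320.] [ 286. -225.    7.] [ 179. -332.    2.] [ 398. -112.   29.]
tray 0.67 [390. 194.] [ 568. -188.    5.] [ 487. -268.    1.] [ 646. -105.   21.]
cap_1 0.68 [232. 229.] [488. 166.  73.] [478. 156.  65.] [497. 177.  76.]
cap_1 0.44 [268. 216.] [518.  87.  72.] [507.  76.  56.] [529.  98.  77.]
jar 0.88 [202. 109.] [752. 236.  74.] [732. 212.  12.] [781. 263.  78.]
driver 0.85 [130. 229.] [487. 412.  22.] [428. 399.   2.] [612. 427.  29.]
spanner 0.6 [363. 113.] [ 755. -124.    7.] [ 672. -140.    1.] [ 851. -100.   11.]
spanner 0.55 [243. 228.] [487. 159.  15.] [421.  42.   1.] [554. 292.  18.]
scene {'fovy': 52.02392317172116, 'cx': 282.00156288781847, 'cy': 211.77876773981023, 'eye': array([1322.65958264,  372
[... 535 characters left out ...]
.] [472. 259.  76.]
cap_1 0.61 [368. 226.] [464. 249.  71.] [442. 237.  53.] [472. 260.  75.]
cap_1 0.6 [295. 220.] [521.  90.  70.] [505.  75.  58.] [526.  99.  75.]
cap_1 0.56 [331. 246.] [501. 182.  15.] [427.  48.   2.] [559. 296.  18.]
cap_1 0.45 [332. 221.] [492. 169.  71.] [458. 152.  49.] [498. 180.  75.]
jar 0.9 [329. 319.] [779. 247.  54.] [740. 219.   7.] [790. 271.  77.]
driver 0.89 [436. 265.] [490. 414.  24.] [434. 402.  11.] [534. 426.  28.]
spanner 0.98 [164. 285.] [ 772. -121.    8.] [ 672. -140.    1.] [854. -97.  11.]
spanner 0.54 [188. 225.] [ 569. -187.    6.] [ 482. -268.    2.] [654. -99.  22.]
spanner 0.18 [336. 245.] [500. 180.  15.] [425.  47.   2.] [560. 296.  18.]
```

View pics/top0.png

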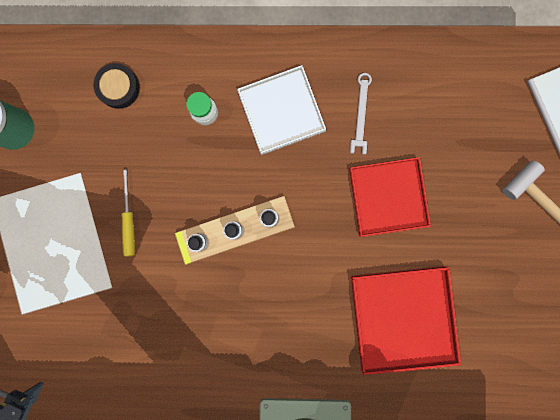

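View pics/scene0.png

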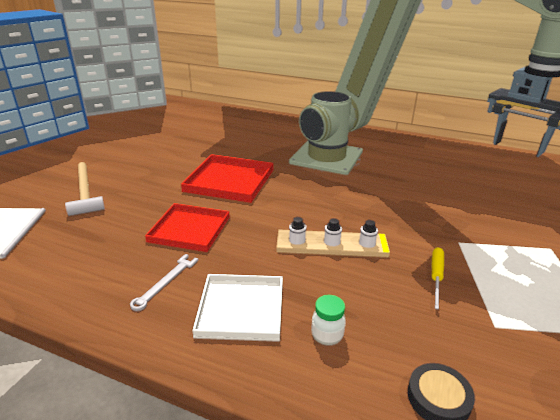

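```bash
cat >> h.py <<'E'
def plan(tp,yaw,n=10,grip=255):
    p,e,s=pose(); M=toR(e); tp=np.array(tp,float)
    G=R.from_euler('xyz',[180,0,yaw],degrees=True).as_matrix()
    w=R.from_matrix(M.T@G).as_rotvec()/n; d=(tp-p)/n
    print('dist/row',np.linalg.norm(d),'deg/row',np.degrees(np.linalg.norm(w)))
    for i in range(n):
        print([grip,np.round(M.T@d,1).tolist(),np.round(w,3).tolist()],end=',')
        M=M@R.from_rotvec(w).as_matrix()
    print()
E
python3 - <<'E'
from h import *
f=cams.grab_frame('top'); P=cloud(f)
A=P.reshape(-1,3); A=A[(A[:,2]>66)&(A[:,2]<80)&(abs(A[:,0]-490)<70)&(abs(A[:,1]-165)<120)]
from scipy.cluster.vq import kmeans2
c,l=kmeans2(A,np.array([[463,249,72],[488,166,72],[519,87,72.]]),minit='matrix')
for i in range(3):
    q=A[l==i]; r=cv2.minEnclosingCircle(q[:,:2].astype(np.float32)); print(len(q),np.round(np.median(q,0),1),r)
plan([475,220,240],109.4)
E
```

```text
98 [459.4 246.4  72.1] ((458.8047180175781, 246.36415100097656), 11.736231803894043)
95 [486.5 166.4  72. ] ((486.98358154296875, 167.0137939453125), 11.698606491088867)
93 [515.4  87.   72.5] ((515.4165649414062, 87.09928131103516), 11.617708206176758)
dist/row 40.88884200606909 deg/row 4.884057126049539
[255, [-36.0, -19.5, -0.4], [0.0, -0.0, 0.085]],[255, [-37.5, -16.3, -0.4], [0.0, -0.0, 0.085]],[255, [-38.7, -13.1, -0.4], [0.0, -0.0, 0.085]],[255, [-39.7, -9.7, -0.4], [0.0, -0.0, 0.085]],[255, [-40.4, -6.3, -0.4], [0.0, -0.0, 0.085]],[255, [-40.8, -2.9, -0.4], [0.0, -0.0, 0.085]],[255, [-40.9, 0.6, -0.4], [0.0, -0.0, 0.085]],[255, [-40.7, 4.1, -0.4], [0.0, -0.0, 0.085]],[255, [-40.2, 7.6, -0.4], [0.0, -0.0, 0.085]],[255, [-39.4, 10.9, -0.4], [0.0, -0.0, 0.085]],
```

Emit:
{"op": "servo_tool", "data": {"steps": [[255, [-36.0, -19.5, -0.4], [0, 0, 0.085]], [255, [-37.5, -16.3, -0.4], [0, 0, 0.085]], [255, [-38.7, -13.1, -0.4], [0, 0, 0.085]], [255, [-39.7, -9.7, -0.4], [0, 0, 0.085]], [255, [-40.4, -6.3, -0.4], [0, 0, 0.085]], [255, [-40.8, -2.9, -0.4], [0, 0, 0.085]], [255, [-40.9, 0.6, -0.4], [0, 0, 0.085]], [255, [-40.7, 4.1, -0.4], [0, 0, 0.085]], [255, [-40.2, 7.6, -0.4], [0, 0, 0.085]], [255, [-39.4, 10.9, -0.4], [0, 0, 0.085]]], "squeeze": 20}}

```text
time_s: 1.8
ee_pos: [476.3, 218.8, 240.2]
ee_rot: [180.0, -0.0, 109.3]
force: [0.6, -0.3, -1.0]
gripper_width: 13.9
gripper_force: 0.0
```

```bash
python3 - <<'E'
from h import *
p,e,s=pose(); f=cams.grab_frame('wrist'); save(f,'w1.png'); P=cloud(f,(p,toR(e)))
print(p,e,s['force'],s['gripper_width'],f['tool_from_camera'])
A=P.reshape(-1,3); A=A[(A[:,2]>64)&(A[:,2]<80)&(abs(A[:,0]-490)<70)&(abs(A[:,1]-165)<120)]
from scipy.cluster.vq import kmeans2
c,l=kmeans2(A,np.array([[459,247,72],[487,166,72],[515,87,72.]]),minit='matrix')
for i in range(3):
    q=A[l==i]; r=cv2.minEnclosingCircle(q[:,:2].astype(np.float32)) if len(q) else 0; print(len(q),np.round(np.median(q,0),1),r)
E
```

```text
[476.2557873  218.7564243  240.20763135] [ 1.79961527e+02 -1.34753546e-02  1.09329698e+02] [ 0.5832499  -0.29650632 -1.03227241] 13.852178444208983 [[ 7.76853050e-04  9.63225202e-01  2.68694263e-01  7.61055892e+01]
 [ 9.99999422e-01 -5.48388696e-04 -9.25329723e-04 -6.08934890e-01]
 [-7.43952012e-04  2.68694826e-01 -9.63225071e-01 -1.49141514e+02]
 [ 0.00000000e+00  0.00000000e+00  0.00000000e+00  1.00000000e+00]]
514 [457.6 247.7  72.3] ((457.7243347167969, 247.3323516845703), 11.838915824890137)
368 [487.8 170.4  72.3] ((486.7760925292969, 167.8972930908203), 11.851276397705078)
246 [516.3  86.2  72.4] ((515.7752685546875, 86.57228088378906), 11.401021003723145)
```

View pics/w1.png

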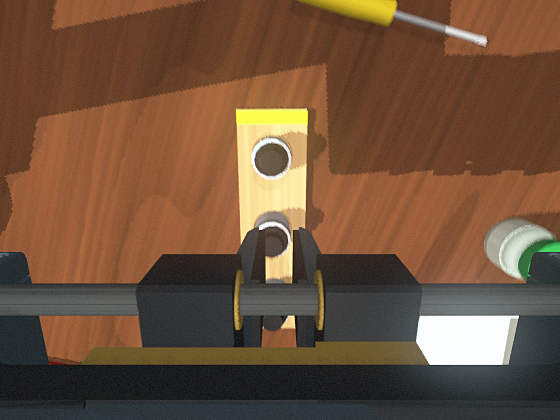

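Emit:
{"op": "servo_tool", "data": {"steps": [[255, [6.5, -1.6, 28.2], [0, 0, 0]], [255, [6.5, -1.6, 28.2], [0, 0, 0]], [255, [6.5, -1.6, 28.2], [0, 0, 0]], [255, [6.6, -1.6, 28.2], [0, 0, 0]], [255, [6.6, -1.5, 28.2], [0, 0, 0]], [255, [0, 0, 0], [0, 0, 0]], [255, [0, 0, 0], [0, 0, 0]], [255, [0, 0, 0], [0, 0, 0]], [255, [0, 0, 0], [0, 0, 0]], [255, [0, 0, 0], [0, 0, 0]]]}}

```text
time_s: 2.85
ee_pos: [457.6, 248.5, 100.1]
ee_rot: [179.9, -0.0, 109.5]
force: [0.4, 0.5, -0.1]
gripper_width: 0.5
gripper_force: 0.0
```

Emit:
{"op": "servo_tool", "data": {"steps": [[255, [-1.4, 0, 2], [0, 0, 0]], [255, [0, 0, 2], [0, 0, 0]], [255, [0, 0, 1], [0, 0, 0]], [255, [0, 0, 1], [0, 0, 0]], [255, [0, 0, 1], [0, 0, 0]], [255, [0, 0, 1], [0, 0, 0]], [255, [0, 0, 0], [0, 0, 0]], [255, [0, 0, 0], [0, 0, 0]], [255, [0, 0, 0], [0, 0, 0]], [255, [0, 0, 0], [0, 0, 0]]]}}

```text
time_s: 3.85
ee_pos: [457.4, 247.0, 91.0]
ee_rot: [180.0, 0.0, 109.5]
force: [-0.8, -3.1, 3.9]
gripper_width: 0.5
gripper_force: 1.9
```

Emit:
{"op": "servo_tool", "data": {"steps": [[255, [0, 0, 0.5], [0, 0, 0]], [255, [0, 0, 0.5], [0, 0, 0]], [255, [0, 0, 0], [0, 0, 0]], [255, [0, 0, 0], [0, 0, 0]], [255, [0, 0, 0], [0, 0, 0]], [255, [0, 0, 0], [0, 0, 0]], [255, [0, 0, 0], [0, 0, 0]], [255, [0, 0, 0], [0, 0, 0]], [255, [0, 0, 0], [0, 0, 0]], [255, [0, 0, 0], [0, 0, 0]]]}}

```text
time_s: 4.85
ee_pos: [457.5, 247.0, 90.0]
ee_rot: [180.0, -0.0, 109.5]
force: [-0.6, -2.0, 3.9]
gripper_width: 0.6
gripper_force: 1.9
```

```bash
python3 - <<'E'
from h import *
for i in range(3):
    s=state(); print(np.round(s['ee_pos'],2),np.round(s['force'],2),np.round(s['torque'],2)); 
f=cams.grab_frame('scene'); save({'color':cv2.resize(f['color'][150:300,260:460],None,fx=3,fy=3)},'s1.png')
s=state(); print(np.round(s['ee_pos'],2),np.round(s['force'],2))
E
```

```text
[457.46 247.04  89.97] [-0.57 -1.99  3.85] [-0.46  0.07 -0.02]
[457.46 247.04  89.97] [-0.57 -1.99  3.85] [-0.46  0.07 -0.02]
[457.46 247.04  89.97] [-0.57 -1.99  3.85] [-0.46  0.07 -0.02]
[457.42 247.04  89.95] [ 0.86 -1.65  4.06]
```

View pics/s1.png

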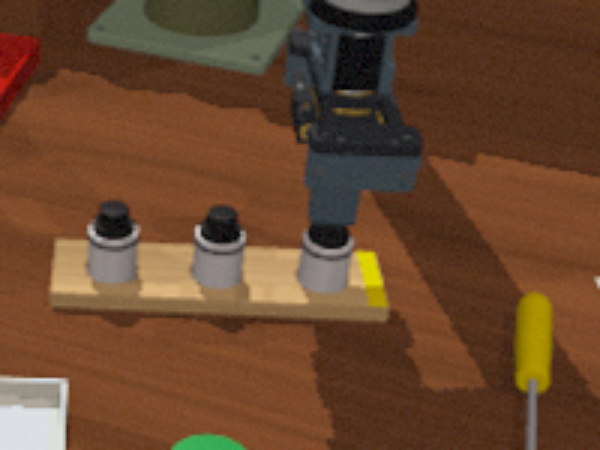

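Emit:
{"op": "servo_tool", "data": {"steps": [[255, [0, 0, 0.5], [0, 0, 0]], [255, [0, 0, 0.5], [0, 0, 0]], [255, [0, 0, 0.5], [0, 0, 0]], [255, [0, 0, 0], [0, 0, 0]], [255, [0, 0, 0], [0, 0, 0]], [255, [0, 0, 0], [0, 0, 0]], [255, [0, 0, 0], [0, 0, 0]], [255, [0, 0, 0], [0, 0, 0]], [255, [0, 0, 0], [0, 0, 0]], [255, [0, 0, 0], [0, 0, 0]]]}}

```text
time_s: 5.9
ee_pos: [457.4, 247.0, 88.5]
ee_rot: [180.0, -0.0, 109.5]
force: [-0.9, -1.4, 3.0]
gripper_width: 0.6
gripper_force: 1.5
```

Emit:
{"op": "servo_tool", "data": {"steps": [[255, [0, 0, 0.5], [0, 0, 0]], [255, [0, 0, 0.5], [0, 0, 0]], [255, [0, 0, 0.3], [0, 0, 0]], [255, [0, 0, 0], [0, 0, 0]], [255, [0, 0, 0], [0, 0, 0]], [255, [0, 0, 0], [0, 0, 0]], [255, [0, 0, 0], [0, 0, 0]], [255, [0, 0, 0], [0, 0, 0]], [255, [0, 0, 0], [0, 0, 0]], [255, [0, 0, 0], [0, 0, 0]]]}}

```text
time_s: 6.9
ee_pos: [457.4, 247.1, 87.2]
ee_rot: [180.0, -0.0, 109.5]
force: [0.6, -1.1, 1.7]
gripper_width: 0.6
gripper_force: 0.9
```

Emit:
{"op": "servo_tool", "data": {"steps": [[255, [0, 0, 0.2], [0, 0, 0]], [255, [0, 0, 0.2], [0, 0, 0]], [255, [0, 0, 0.1], [0, 0, 0]], [255, [0, 0, 0], [0, 0, 0]], [255, [0, 0, 0], [0, 0, 0]], [255, [0, 0, 0], [0, 0, 0]], [255, [0, 0, 0], [0, 0, 0]], [255, [0, 0, 0], [0, 0, 0]], [255, [0, 0, 0], [0, 0, 0]], [255, [0, 0, 0], [0, 0, 0]]]}}

```text
time_s: 7.9
ee_pos: [457.4, 247.0, 86.6]
ee_rot: [180.0, -0.0, 109.5]
force: [0.1, -0.5, 1.1]
gripper_width: 0.5
gripper_force: 0.6
```

Emit:
{"op": "servo_tool", "data": {"steps": [[255, [0, 0, 0.1], [0, 0, 0]], [255, [0, 0, 0.1], [0, 0, 0]], [255, [0, 0, 0.1], [0, 0, 0]], [255, [0, 0, 0.1], [0, 0, 0]], [255, [0, 0, 0], [0, 0, 0]], [255, [0, 0, 0], [0, 0, 0]], [255, [0, 0, 0], [0, 0, 0]], [255, [0, 0, 0], [0, 0, 0]], [255, [0, 0, 0], [0, 0, 0]], [255, [0, 0, 0], [0, 0, 0]]]}}

```text
time_s: 8.9
ee_pos: [457.4, 247.0, 86.3]
ee_rot: [180.0, -0.0, 109.5]
force: [-1.4, -0.3, 1.8]
gripper_width: 0.2
gripper_force: 1.0
```

Emit:
{"op": "servo_tool", "data": {"steps": [[255, [0, 0, -9], [0, 0, 0]], [255, [0, 0, -9], [0, 0, 0]], [255, [-28.3, 0.4, 0], [0, 0, 0]], [255, [-28.3, 0.4, 0], [0, 0, 0]], [255, [-28.4, 0.3, 0], [0, 0, 0]], [255, [0, 0, 4], [0, 0, 0]], [255, [0, 0, 4], [0, 0, 0]], [255, [0, 0, 2], [0, 0, 0]], [255, [0, 0, 2], [0, 0, 0]], [255, [0, 0, 1.5], [0, 0, 0]]]}}

```text
time_s: 9.9
ee_pos: [486.6, 167.9, 90.9]
ee_rot: [-180.0, -0.0, 109.6]
force: [-1.0, -0.9, 3.8]
gripper_width: 0.5
gripper_force: 2.2
```

Emit:
{"op": "servo_tool", "data": {"steps": [[255, [0, 0, 0.5], [0, 0, 0]], [255, [0, 0, 0.5], [0, 0, 0]], [255, [0, 0, 0], [0, 0, 0]], [255, [0, 0, 0], [0, 0, 0]], [255, [0, 0, 0], [0, 0, 0]], [255, [0, 0, 0], [0, 0, 0]], [255, [0, 0, 0], [0, 0, 0]], [255, [0, 0, 0], [0, 0, 0]], [255, [0, 0, 0], [0, 0, 0]], [255, [0, 0, 0], [0, 0, 0]]]}}

```text
time_s: 10.9
ee_pos: [487.0, 167.4, 89.8]
ee_rot: [180.0, -0.0, 109.5]
force: [-1.5, 1.5, 4.5]
gripper_width: 0.6
gripper_force: 2.1
```

Emit:
{"op": "servo_tool", "data": {"steps": [[255, [0, 0, 0.5], [0, 0, 0]], [255, [0, 0, 0.5], [0, 0, 0]], [255, [0, 0, 0.5], [0, 0, 0]], [255, [0, 0, 0.5], [0, 0, 0]], [255, [0, 0, 0.4], [0, 0, 0]], [255, [0, 0, 0.2], [0, 0, 0]], [255, [0, 0, 0], [0, 0, 0]], [255, [0, 0, 0], [0, 0, 0]], [255, [0, 0, 0], [0, 0, 0]], [255, [0, 0, 0], [0, 0, 0]]]}}

```text
time_s: 11.9
ee_pos: [486.9, 167.2, 87.2]
ee_rot: [-180.0, 0.0, 109.5]
force: [-0.7, 0.2, 1.7]
gripper_width: 0.2
gripper_force: 1.0
```

Emit:
{"op": "servo_tool", "data": {"steps": [[255, [0, 0, 0.2], [0, 0, 0]], [255, [0, 0, 0.2], [0, 0, 0]], [255, [0, 0, 0.1], [0, 0, 0]], [255, [0, 0, 0], [0, 0, 0]], [255, [0, 0, 0], [0, 0, 0]], [255, [0, 0, 0], [0, 0, 0]], [255, [0, 0, 0], [0, 0, 0]], [255, [0, 0, 0], [0, 0, 0]], [255, [0, 0, 0], [0, 0, 0]], [255, [0, 0, 0], [0, 0, 0]]]}}

```text
time_s: 12.9
ee_pos: [486.9, 167.2, 86.7]
ee_rot: [180.0, 0.0, 109.5]
force: [-0.6, -0.9, 1.8]
gripper_width: 0.9
gripper_force: 0.7
```

Emit:
{"op": "servo_tool", "data": {"steps": [[255, [0, 0, 0.1], [0, 0, 0]], [255, [0, 0, 0.1], [0, 0, 0]], [255, [0, 0, 0.1], [0, 0, 0]], [255, [0, 0, 0.1], [0, 0, 0]], [255, [0, 0, 0], [0, 0, 0]], [255, [0, 0, 0], [0, 0, 0]], [255, [0, 0, 0], [0, 0, 0]], [255, [0, 0, 0], [0, 0, 0]], [255, [0, 0, 0], [0, 0, 0]], [255, [0, 0, 0], [0, 0, 0]]]}}

```text
time_s: 13.9
ee_pos: [486.9, 167.3, 86.3]
ee_rot: [180.0, -0.0, 109.5]
force: [-0.5, -0.9, 2.3]
gripper_width: 0.4
gripper_force: 1.1
```

Emit:
{"op": "servo_tool", "data": {"steps": [[255, [0, 0, -9], [0, 0, 0]], [255, [0, 0, -9], [0, 0, 0]], [255, [-28.4, 0.2, 0], [0, 0, 0]], [255, [-28.4, 0.2, 0], [0, 0, 0]], [255, [-28.4, 0.2, 0], [0, 0, 0]], [255, [0, 0, 4], [0, 0, 0]], [255, [0, 0, 4], [0, 0, 0]], [255, [0, 0, 2], [0, 0, 0]], [255, [0, 0, 2], [0, 0, 0]], [255, [0, 0, 1.5], [0, 0, 0]]]}}

```text
time_s: 14.9
ee_pos: [515.6, 87.8, 91.3]
ee_rot: [-180.0, 0.0, 109.6]
force: [-2.1, -2.2, 8.0]
gripper_width: 0.4
gripper_force: 4.0
```

Emit:
{"op": "servo_tool", "data": {"steps": [[255, [0, 0, 0.5], [0, 0, 0]], [255, [0, 0, 0.3], [0, 0, 0]], [255, [0, 0, 0], [0, 0, 0]], [255, [0, 0, 0], [0, 0, 0]], [255, [0, 0, 0], [0, 0, 0]], [255, [0, 0, 0], [0, 0, 0]], [255, [0, 0, 0], [0, 0, 0]], [255, [0, 0, 0], [0, 0, 0]], [255, [0, 0, 0], [0, 0, 0]], [255, [0, 0, 0], [0, 0, 0]]]}}

```text
time_s: 15.9
ee_pos: [515.6, 87.8, 91.0]
ee_rot: [180.0, 0.0, 109.6]
force: [-3.0, -0.9, 8.0]
gripper_width: 0.7
gripper_force: 4.1
```

Emit:
{"op": "servo_tool", "data": {"steps": [[255, [0, 0, 0.5], [0, 0, 0]], [255, [0, 0, 0.5], [0, 0, 0]], [255, [0, 0, 0.5], [0, 0, 0]], [255, [0, 0, 0.5], [0, 0, 0]], [255, [0, 0, 0.5], [0, 0, 0]], [255, [0, 0, 0.5], [0, 0, 0]], [255, [0, 0, 0], [0, 0, 0]], [255, [0, 0, 0], [0, 0, 0]], [255, [0, 0, 0], [0, 0, 0]], [255, [0, 0, 0], [0, 0, 0]]]}}

```text
time_s: 16.9
ee_pos: [515.6, 87.7, 87.1]
ee_rot: [-180.0, -0.0, 109.6]
force: [-2.1, -0.8, 4.4]
gripper_width: 0.5
gripper_force: 2.2
```

Emit:
{"op": "servo_tool", "data": {"steps": [[255, [0, 0, 0.3], [0, 0, 0]], [255, [0, 0, 0.3], [0, 0, 0]], [255, [0, 0, 0.2], [0, 0, 0]], [255, [0, 0, 0.1], [0, 0, 0]], [255, [0, 0, 0], [0, 0, 0]], [255, [0, 0, 0], [0, 0, 0]], [255, [0, 0, 0], [0, 0, 0]], [255, [0, 0, 0], [0, 0, 0]], [255, [0, 0, 0], [0, 0, 0]], [255, [0, 0, 0], [0, 0, 0]]]}}

```text
time_s: 17.9
ee_pos: [515.8, 87.5, 86.3]
ee_rot: [180.0, -0.0, 109.5]
force: [-2.1, -0.1, 6.8]
gripper_width: 0.5
gripper_force: 3.3
```

Emit:
{"op": "servo_tool", "data": {"steps": [[255, [0, 0, -5], [0, 0, 0]], [30, [-0.7, -0.4, -15], [0, 0, 0]], [30, [0, 0, -15], [0, 0, 0]], [30, [0, 0, 0], [0, 0, 0]], [30, [0, 0, 0], [0, 0, 0]], [30, [0, 0, 0], [0, 0, 0]], [30, [0, 0, 0], [0, 0, 0]], [30, [0, 0, 0], [0, 0, 0]], [30, [0, 0, 0], [0, 0, 0]], [30, [0, 0, 0], [0, 0, 0]]]}}

```text
time_s: 18.9
ee_pos: [515.8, 86.4, 120.9]
ee_rot: [-180.0, -0.0, 109.5]
force: [0.1, 0.1, -0.1]
gripper_width: 69.6
gripper_force: 0.0
```

```bash
python3 - <<'E'
from h import *
p,e,s=pose(); print(p,e,s['gripper_width'])
f=cams.grab_frame('wrist'); save(f,'w2.png'); P=cloud(f,(p,toR(e)))
A=P.reshape(-1,3); A=A[(A[:,2]>64)&(A[:,2]<80)&(np.hypot(A[:,0]-515,A[:,1]-87)<22)]
print(len(A)); 
if len(A): print(cv2.minEnclosingCircle(A[:,:2].astype(np.float32)),A.min(0),A.max(0))
f=cams.grab_frame('top'); P=cloud(f)
m=(f['color'][...,0]>150)&(f['color'][...,1]<60)&(np.hypot(P[...,0]-568,P[...,1]+188)<130)
q=P[m].astype(np.float32); print(cv2.minAreaRect(q[:,:2]), np.median(q,0), [(np.median(P[m&(P[...,2]<12)],0))])
E
```

```text
[515.75150296  86.40031187 120.86314266] [-1.79987129e+02 -8.28444625e-03  1.09536021e+02] 69.59579211092462
1165
((514.5062866210938, 87.23797607421875), 11.972151756286621) [502.78955308  75.71275743  64.0050926 ] [526.40454954  99.15834583  74.14799456]Traceback (most recent call last):
  File "<stdin>", line 9, in <module>
cv2.error: OpenCV(4.12.0) /io/opencv/modules/imgproc/src/convhull.cpp:143: error: (-215:Assertion failed) total >= 0 && (depth == CV_32F || depth == CV_32S) in function 'convexHull'
```

View pics/w2.png

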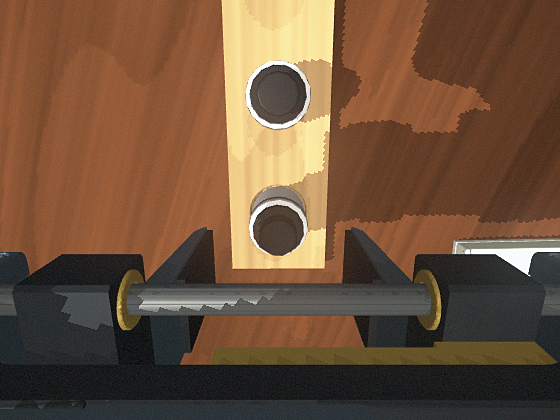

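Emit:
{"op": "servo_tool", "data": {"steps": [[30, [0.9, -0.5, 15], [0, 0, 0]], [30, [0, 0, 15], [0, 0, 0]], [30, [0, 0, 15], [0, 0, 0]], [30, [0, 0, 15], [0, 0, 0]], [30, [0, 0, 15], [0, 0, 0]], [30, [0, 0, 7], [0, 0, 0]], [30, [0, 0, 0], [0, 0, 0]], [30, [0, 0, 0], [0, 0, 0]], [100, [0, 0, 0], [0, 0, 0]], [100, [0, 0, 0], [0, 0, 0]]]}}

```text
time_s: 20.0
ee_pos: [515.5, 87.2, 39.7]
ee_rot: [179.9, 0.0, 109.5]
force: [0.2, 0.1, 0.2]
gripper_width: 67.3
gripper_force: 0.0
```

Emit:
{"op": "servo_tool", "data": {"steps": [[150, [0, 0, 0], [0, 0, 0]], [180, [0, 0, 0], [0, 0, 0]], [180, [0, 0, 0], [0, 0, 0]], [180, [0, 0, 0], [0, 0, 0]], [180, [0, 0, 0], [0, 0, 0]], [180, [0, 0, 0], [0, 0, 0]], [180, [0, 0, 0], [0, 0, 0]], [180, [0, 0, 0], [0, 0, 0]], [180, [0, 0, 0], [0, 0, 0]], [180, [0, 0, 0], [0, 0, 0]]], "squeeze": 20}}

```text
time_s: 21.0
ee_pos: [515.1, 87.1, 39.2]
ee_rot: [180.0, -0.0, 109.5]
force: [-0.8, -0.6, 2.0]
gripper_width: 39.5
gripper_force: 20.0
```

```bash
python3 - <<'E'
from h import *
f=cams.grab_frame('top'); P=cloud(f)
c=f['color'].astype(int)
m=(c[...,0]>120)&(c[...,1]<60)&(np.hypot(P[...,0]-568,P[...,1]+188)<130)
q=P[m].astype(np.float32); print(len(q)); print(cv2.minAreaRect(np.ascontiguousarray(q[:,:2])), np.median(q,0), np.median(q[q[:,2]<12],0))
E
```

```text
4536
((567.5044555664062, -190.8870849609375), (163.23663330078125, 168.94944763183594), 9.28048324584961) [ 565.72144   -185.84157      4.9073896] [ 565.73267   -186.25987      4.6308208]
```

Emit:
{"op": "servo_tool", "data": {"steps": [[180, [0, 0, -5], [0, 0, 0]], [180, [0, 0, -10], [0, 0, 0]], [180, [0, 0, -15], [0, 0, 0]], [180, [0, 0, -15], [0, 0, 0]], [180, [0, 0, -10], [0, 0, 0]], [180, [0, 0, -5], [0, 0, 0]], [180, [-8, -1.2, 0], [0, 0, 0]], [180, [-16, -2.5, 0], [0, 0, 0]], [180, [-24, -3.7, 0], [0, 0, 0]], [180, [-24, -3.7, 0], [0, 0, 0]]]}}

```text
time_s: 22.05
ee_pos: [528.2, 14.4, 98.3]
ee_rot: [-179.9, -0.0, 109.6]
force: [-0.4, -0.1, -1.3]
gripper_width: 39.5
gripper_force: 20.0
```

Emit:
{"op": "servo_tool", "data": {"steps": [[180, [-25, -3.9, 0], [0, 0, 0]], [180, [-25, -3.9, 0], [0, 0, 0]], [180, [-25, -3.9, 0], [0, 0, 0]], [180, [-25, -3.9, 0], [0, 0, 0]], [180, [-25, -3.9, 0], [0, 0, 0]], [180, [-25, -3.9, 0], [0, 0, 0]], [180, [-24, -3.7, 0], [0, 0, 0]], [180, [-18, -2.7, 0], [0, 0, 0]], [180, [-9, -1.3, 0], [0, 0, 0]], [180, [-4, -0.6, 0], [0, 0, 0]]]}}

```text
time_s: 23.05
ee_pos: [567.1, -188.9, 98.5]
ee_rot: [-180.0, -0.0, 109.5]
force: [-0.4, 0.1, -1.7]
gripper_width: 40.1
gripper_force: 20.0
```

```bash
python3 - <<'E'
from h import *
p,e,s=pose(); print(p,e,s['gripper_width'],s['gripper_force'],s['force'])
f=cams.grab_frame('scene'); save({'color':cv2.resize(f['color'][130:280,110:410],None,fx=2.5,fy=2.5)},'s2.png')
P=cloud(f); A=P.reshape(-1,3)
B=A[(np.hypot(A[:,0]-p[0],A[:,1]-p[1])<24)&(A[:,2]>35)&(A[:,2]<130)]; print('lowest held',np.percentile(B[:,2],[0,1,2,5]))
E
```

```text
[ 567.12719102 -188.94199444   98.53212897] [-1.79966658e+02 -4.59626804e-02  1.09482329e+02] 40.07084269540204 19.99987006187439 [-0.39375428  0.07970953 -1.74937948]
lowest held [67.58147846 67.95656617 68.67494978 70.50952496]
```

View pics/s2.png

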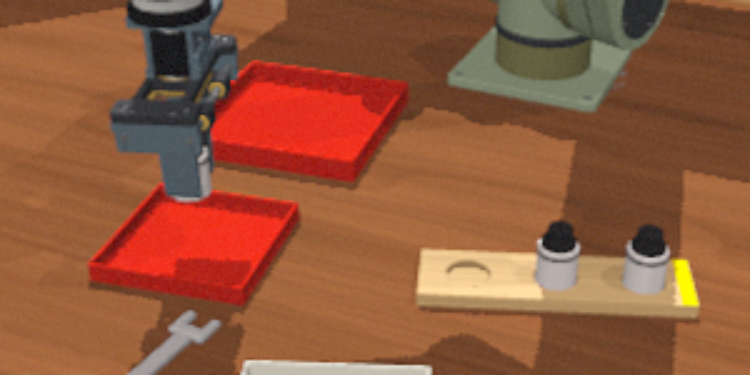

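The picture shows the stiff switch held upright above the small red tray, with the other two still standing in the rack. I'll lower it now.

Emit:
{"op": "servo_tool", "data": {"steps": [[180, [0, 0, 8], [0, 0, 0]], [180, [0, 0, 12], [0, 0, 0]], [180, [0, 0, 12], [0, 0, 0]], [180, [0, 0, 12], [0, 0, 0]], [180, [0, 0, 8], [0, 0, 0]], [180, [0, 0, 5], [0, 0, 0]], [180, [0, 0, 3], [0, 0, 0]], [180, [0, 0, 1.5], [0, 0, 0]], [180, [0, 0, 0], [0, 0, 0]], [180, [0, 0, 0], [0, 0, 0]]]}}

```text
time_s: 24.1
ee_pos: [567.6, -188.4, 37.9]
ee_rot: [180.0, 0.0, 109.5]
force: [-0.8, -0.0, -1.7]
gripper_width: 39.6
gripper_force: 20.0
```

Emit:
{"op": "servo_tool", "data": {"steps": [[180, [0, 0, 0.5], [0, 0, 0]], [180, [0, 0, 0.5], [0, 0, 0]], [180, [0, 0, 0.3], [0, 0, 0]], [180, [0, 0, 0.3], [0, 0, 0]], [180, [0, 0, 0], [0, 0, 0]], [180, [0, 0, 0], [0, 0, 0]], [180, [0, 0, 0], [0, 0, 0]], [180, [0, 0, 0], [0, 0, 0]], [180, [0, 0, 0], [0, 0, 0]], [180, [0, 0, 0], [0, 0, 0]]]}}

```text
time_s: 25.1
ee_pos: [567.4, -188.3, 35.9]
ee_rot: [180.0, -0.0, 109.5]
force: [0.4, -0.1, -2.3]
gripper_width: 39.5
gripper_force: 20.0
```

Emit:
{"op": "servo_tool", "data": {"steps": [[180, [0, 0, 0.2], [0, 0, 0]], [180, [0, 0, 0.2], [0, 0, 0]], [180, [0, 0, 0.2], [0, 0, 0]], [180, [0, 0, 0.2], [0, 0, 0]], [180, [0, 0, 0], [0, 0, 0]], [180, [0, 0, 0], [0, 0, 0]], [180, [0, 0, 0], [0, 0, 0]], [180, [0, 0, 0], [0, 0, 0]], [180, [0, 0, 0], [0, 0, 0]], [180, [0, 0, 0], [0, 0, 0]]]}}

```text
time_s: 26.1
ee_pos: [567.4, -188.3, 35.2]
ee_rot: [180.0, -0.0, 109.5]
force: [-0.7, -0.9, -1.3]
gripper_width: 39.5
gripper_force: 20.0
```

Emit:
{"op": "servo_tool", "data": {"steps": [[180, [0, 0, 0.2], [0, 0, 0]], [180, [0, 0, 0.2], [0, 0, 0]], [180, [0, 0, 0], [0, 0, 0]], [180, [0, 0, 0], [0, 0, 0]], [180, [0, 0, 0], [0, 0, 0]], [180, [0, 0, 0], [0, 0, 0]], [180, [0, 0, 0], [0, 0, 0]], [180, [0, 0, 0], [0, 0, 0]], [180, [0, 0, 0], [0, 0, 0]], [180, [0, 0, 0], [0, 0, 0]]]}}

```text
time_s: 27.1
ee_pos: [567.3, -188.3, 35.1]
ee_rot: [180.0, 0.0, 109.5]
force: [-1.3, 1.4, 6.5]
gripper_width: 39.6
gripper_force: 20.0
```

Emit:
{"op": "servo_tool", "data": {"steps": [[140, [0, 0, 0], [0, 0, 0]], [130, [0, 0, 0], [0, 0, 0]], [110, [0, 0, 0], [0, 0, 0]], [80, [0, 0, 0], [0, 0, 0]], [60, [0, 0, 0], [0, 0, 0]], [60, [0, 0, 0], [0, 0, 0]], [60, [0, 0, 0], [0, 0, 0]], [60, [0, 0, 0], [0, 0, 0]], [60, [0, 0, 0], [0, 0, 0]], [60, [0, 0, 0], [0, 0, 0]]]}}

```text
time_s: 28.1
ee_pos: [567.4, -188.3, 34.7]
ee_rot: [180.0, -0.0, 109.5]
force: [-1.0, -1.2, -0.2]
gripper_width: 70.0
gripper_force: 0.0
```

Emit:
{"op": "servo_tool", "data": {"steps": [[60, [0, 0, -5], [0, 0, 0]], [60, [0, 0, -15], [0, 0, 0]], [60, [0, 0, -25], [0, 0, 0]], [60, [0, 0, -30], [0, 0, 0]], [60, [0, 0, -30], [0, 0, 0]], [60, [0, 0, -30], [0, 0, 0]], [60, [0, 0, -20], [0, 0, 0]], [60, [0, 0, 0], [0, 0, 0]], [60, [0, 0, 0], [0, 0, 0]], [60, [0, 0, 0], [0, 0, 0]]]}}

```text
time_s: 29.1
ee_pos: [566.4, -188.0, 188.3]
ee_rot: [-179.9, -0.1, 109.5]
force: [0.3, -0.4, -0.7]
gripper_width: 69.7
gripper_force: 0.0
```

```bash
python3 - <<'E'
from h import *
s=state(); print(s['ee_pos'],s['gripper_width'])
f=cams.grab_frame('scene'); save({'color':cv2.resize(f['color'][100:350,100:460],None,fx=2.2,fy=2.2)},'s3.png')
E
```

```text
[ 566.44897544 -187.97047234  188.25382516] 69.71629169662883
```

View pics/s3.png

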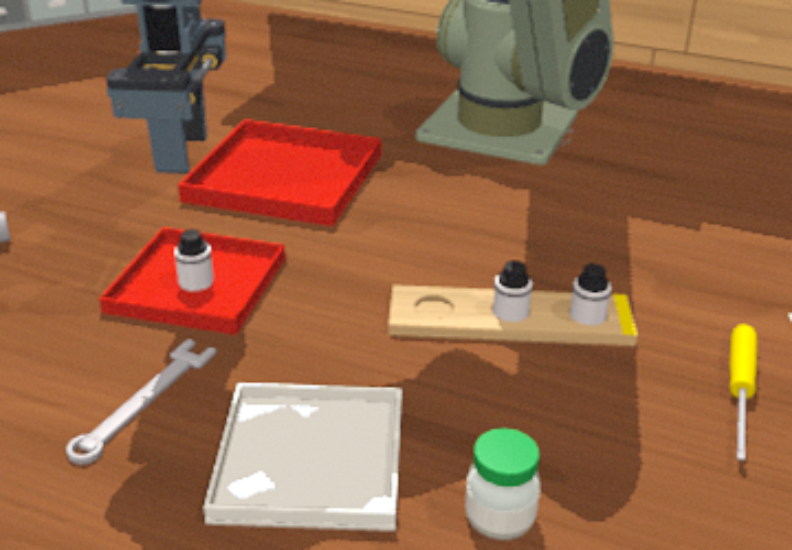

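The stiff switch stands upright in the small red tray at about (193,262). The other two are still in the rack, and the tools and jar look untouched.

```bash
python3 -c "
from h import *
print(ticket.job_done())"
```

```text
the job is handed in; nothing more can be done
None
```

I pressed all three switches to the click in order from the yellow end, with no force reading above about 8 N; the stiff one was in place 3 and now stands upright in the small red tray, the other two are still in their places, and the job was handed in at about 29 s.

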